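# Bring the mixer drum's filling neck to the top

### The job

The drum of the hand-turned tumbling mixer has to be filled next: turn it by gently pushing the spokes of its wheel with the fingertips, one spoke after another, until the drum's filling neck points straight up, and leave it standing so. Do not grip anything, do not touch the drum or its neck, do not lift or shift the mixer, and leave the bottle, beaker and stopper beside it where they are.

Things in the scene. Friction and masses are not known exactly. Their poses are not given: they have to be found in the camera images.
- stand: the mixer's grey stand, loose on rubber feet, about 4 kg, not to be shifted: base plate 200 (x) x 170 (y) mm, top at z 20 mm; at its rear a column with a bearing housing of radius 34 mm, reaching x 52 to 92 mm, z up to 194 mm. Origin: centre of the underside; x along the axle from drum to column (away from the robot, within 0.4 rad), y left, z up
- wheel_centre (a point): the centre of the spoked wheel, on the level axle, 160 mm above the bench; it sits 15 mm in x from the stand's origin; axes as the stand's
- spoke_wheel: the wheel, upright, across the axle: hub radius 28 mm, 24 mm thick; six bare radial spokes, no rim: steel rods 12 mm thick, black sleeves 16 mm thick from radius 64 mm to the round ends at 105 mm. Spokes stand 30, 90, 150, 210, 270, 330 degrees from the neck's direction (neck midway between two). Origin at the wheel's centre, turns with it; x along the axle, z the way the neck points
- rotor (a joint): angle of wheel, drum and neck, which turn as one: 0 (and +-6.283) = neck straight up, 3.142 = straight down; grows clockwise seen from the robot's side (top moves to the stand's -y). Turns both ways, two turns from 0, and stays where left: friction about 0.15 N m, no spring or detent, hardly any coasting. Starts at 2.1 to 4.2
- drum: the steel drum on the robot's side of the wheel, lying on the same axle and turning with it: radius 46 mm, 70 mm long, from 25 to 95 mm in front (-x) of the wheel's plane. Origin at the wheel's centre, axes as the spoke wheel's. Not to be touched
- neck: the filling neck, the only tube that sticks out of the drum's round side: 14 mm thick with a 20 mm metal cap, radial, 60 mm in front (-x) of the wheel's plane. Origin on the axle, its z axis points out along the neck. Not to be touched
- neck_tip (a point): the centre of the top of the neck's cap, 88 mm from the axle
- bottle: bystander: small pale bottle with a white screw cap, 48 mm in diameter, 105 mm high, standing to the left of the mixer; origin under its centre
- small_beaker: bystander: small glass beaker, 58 mm wide, 68 mm high, standing to the right of the mixer; origin under its centre
- stopper: bystander: black rubber stopper, 28 mm in diameter, 31 mm high, to the right of the mixer and nearer the robot than the beaker; origin under its centre

How it is judged:
On the way, in this order (a step that is already met when the one before it is completed fails the run):
1. the fingers push a spoke while the neck is still well away from the top (contact force between the fingers and spoke_wheel above 0.3 N and angle between neck's own z axis and vertical above 1.3 rad), for 0.05 s.
2. the fingers go on pushing the spokes as the neck comes towards the top (contact force between the fingers and spoke_wheel above 0.3 N and angle between neck's own z axis and vertical below 1.1 rad), for 0.05 s.
At the end, for the whole second after the job is handed in: the neck points straight up within 0.1 rad (6 degrees) and is at rest; the mixer stands flat within 20 mm of where it was, and so do bottle, beaker and stopper (angle between neck's own z axis and vertical below 0.1 rad and height (world z) of neck_tip above 0.24 m and velocity of joint rotor between -0.05 and 0.05 rad/s and distance of each of stand, bottle, small_beaker, stopper from where it was at the start of the episode below 0.02 m and angle between stand's own z axis and vertical below 0.05 rad); the robot touches nothing.
It fails at once if the drum or its neck is touched (over 1 N) (contact force between any of the fingers, the arm and drum above 1 N or contact force between any of the fingers, the arm and neck above 1 N).
It fails at once if the wheel is gripped or pushed hard (over 30 N) (contact force between the fingers and spoke_wheel above 30 N).
It fails at once if the mixer is shifted by over 20 mm, tipped or lifted (distance of stand from where it was at the start of the episode above 0.02 m or angle between stand's own z axis and vertical above 0.1 rad).
It fails at once if the bottle, beaker or stopper is moved by over 20 mm or lifted (distance of any of bottle, small_beaker, stopper from where it was at the start of the episode above 0.02 m).
It also fails if it takes over 61 s, if anything falls off the work surface, if the arm or the gripper's body presses on something with over 40 N, if the wrist force passes 120 N, or if a joint passes its speed limit or range.

### The arm

A 6-joint arm with a two-finger parallel gripper is mounted at the origin on a cart in front of the work surface, level with it; the furniture and walls round the work are solid. World frame = base frame: x ahead of the robot, y to its left, z up, the work surface at z = 0. Lengths are in m, angles in rad, forces in N, time in s.
With the tool pointing down it reaches from about 0.375 to 0.975 m from the base axis. Payload 3.8 kg.
Tool frame: the origin (TCP) lies midway between the tips of the shut fingers; the grasp point (between the pads) lies manip.grasp_offset behind it (manip.grasp_offset is the distance from the TCP to the grasp point, in m); z points along the fingers, y is the line along which they close (so a half turn about z gives the same grasp; the last joint's range is limited). The gripper opens to 88 mm and grips with 3 to 60 N. Pads are 18 mm wide; open, the fingers measure 123 mm over their backs; the gripper's body (75 mm by 187 mm) begins 45 mm behind the grasp point.
Start: joints at [-1.229, 0.264, 1.604, -0, 1.274, -0.037], TCP at [0.25, -0.627, 0.239] pointing down, gripper open.
Joint ranges: [-2.63, 2.63], [-0.94, 2.18], [0.31, 2.57], [-1.31, 4.45], [0, 2.66], [-2.55, 2.55]. Speed limits (rad/s): [2.57, 2.57, 3.14, 3.14, 3.14, 3.14].

### API

Orientations are given as a 3x3 rotation matrix whose columns are the frame's x, y, z axes.
In Python, from rig import manip, solve_ik, readout, eyes, order, models gives the robot as it stands. Calls block until the motion is done:
- manip.move_ptp(position, orientation): joint-space move of the TCP to a pose.
- manip.move_linear(position, feed=0.15, attitude=None, force_limit=None): straight line of the TCP; attitude=None keeps the orientation; feed is the mean speed in m/s. With force_limit (N) it stops when the force on the tool has changed by that much, and returns True; else False.
- manip.goto_joints(angles): joint-space move.
- manip.command_gripper(opening, effort=None): finger opening in m; effort is the grip in N (None keeps the last); returns when the fingers have stopped.
- manip.hold(seconds).
- solve_ik(position, orientation): joint angles nearest the present ones, or None.
- readout.get_obs(): the state.
- eyes.camera(name): name is "side" or "top" or "wrist"; returns the picture (400x640x3 uint8, red, green, blue); there is no depth.
- eyes.camera_params(name): a dict with "fx", "fy", "cx", "cy" (pixels), "k1" (the pictures are not rectified: a ray, as slopes to the right and down, at radius r is drawn at 1 + k1 r^2 times it, then the intrinsics apply), "rvec" (rotation vector, rad) and "tvec" (3), from world to camera coordinates, as OpenCV has them. Camera axes: x right, y down, z forward; pixel columns grow to the right and rows downward; lengths in m; the calibration is good to about 2 mm. A picture is of the moment at which its call begins: read the wrist's pose just before it. camera_params takes no time and is no camera call; for the wrist camera it gives the pose at the moment of the call.
A pose or a line that the arm cannot do raises manip.PlanningError and nothing moves.
- order.close_job(): hands the job in; it is judged then, once.
Trained networks look in the newest picture that a camera, given by its name, has taken for a name from the list of things; names that differ only in an ending like _2 or _b are one class to them, and where a whole thing is asked for, a point or a joint stands for the part that bears it (a point fixed in the world has none). Each returns a list of dicts, best first, with "conf" (0 to 1); they miss things now and then, are a little off and sometimes report something else, mostly with a low value. They report only what shows in the picture. A call takes as long as a camera call.
- models.outline_of(camera, target): "pixels" (400x640 bool, what is visible of it) and "xy" ([column, row] in pixels, amid what is visible of it).
- models.spot_point(camera, target): "xy" ([column, row] in pixels: a listed point, or the origin of a listed thing).
The state is a dict: "time": time; "joint_pos": joint angles; "joint_velocities": joint speeds; "effort": joint torques, N m; "tcp_pos": TCP position; "orientation": TCP orientation; "force": force on the tool from outside, world axes, zero at the start; "moment": the same for the moment, N m; "width": finger opening in m; "finger_force": force on a finger pad.
Only numpy, scipy, OpenCV 4.12 (cv2) and the standard library are available. Lean on these libraries where they do the work, as an engineer would, in place of code of your own. Each camera call takes 0.05 s, during which the arm holds its last target. There are 200 camera calls.

## Working session

There is one attempt and no reset: what is moved stays moved. The work goes in short steps, each a Python script; the robot and the scene stay as the last script left them, time stands still between calls to the robot, and variables do not carry over. Pictures are saved under pics/ and viewed, at most 10 in all, crops included, and the job is handed in when it is done.

```bash
ls; mkdir -p pics; cat > h.py <<'E'
import numpy as np, cv2
from rig import manip, solve_ik, readout, eyes, order, models
def P(n):
    p=eyes.camera_params(n); R=cv2.Rodrigues(np.array(p["rvec"],float))[0]; return p,R,np.array(p["tvec"],float)
def ray(n,uv):
    p,R,t=P(n); d=np.array([(uv[0]-p["cx"])/p["fx"],(uv[1]-p["cy"])/p["fy"]]); s=d.copy()
    for _ in range(20): s=d/(1+p["k1"]*(s@s))
    return -R.T@t, R.T@np.array([s[0],s[1],1.])
def proj(n,X):
    p,R,t=P(n); c=R@np.asarray(X,float)+t; s=c[:2]/c[2]; s=s*(1+p["k1"]*(s@s)); return np.array([p["fx"]*s[0]+p["cx"],p["fy"]*s[1]+p["cy"]])
def atz(n,uv,z):
    o,d=ray(n,uv); return o+d*(z-o[2])/d[2]
def tri(n1,u1,n2,u2):
    a,d=ray(n1,u1); b,e=ray(n2,u2); k=np.linalg.lstsq(np.c_[d,-e],b-a,rcond=None)[0]
    p,q=a+k[0]*d,b+k[1]*e; return (p+q)/2,np.linalg.norm(p-q)
def snap(n,f):
    im=eyes.camera(n); cv2.imwrite("pics/"+f,im[...,::-1]); return im
E
python3 - <<'E'
from h import *
for c in("side","top"):
    snap(c,c+"0.png")
    p,R,t=P(c); print(c,-R.T@t,R[2])
    for n in("wheel_centre","neck_tip","stand","spoke_wheel","neck","drum","bottle","small_beaker","stopper"):
        r=models.spot_point(c,n); print(n,[(np.round(x["xy"],1),round(x["conf"],2)) for x in r[:2]])
print(manip.grasp_offset,readout.get_obs())
E
```

```text
pics
side [ 0.59381769 -0.68042717  0.6761949 ] [-0.03230376  0.79806526 -0.6017045 ]
wheel_centre [(array([295.7, 191. ]), 0.96)]
neck_tip []
stand [(array([292.3, 244.1]), 0.75)]
spoke_wheel [(array([301.7, 188.4]), 0.83)]
neck [(array([235. , 281.9]), 0.72)]
drum [(array([298.3, 190.4]), 0.84)]
bottle [(array([279.2, 303.6]), 0.75)]
small_beaker [(array([277.1, 298.9]), 0.98)]
stopper [(array([236.4, 284.6]), 0.57)]
top [ 0.4664718  -0.00368903  1.24750044] [ 0.09144698  0.00432075 -0.99580057]
wheel_centre [(array([304.2, 217.4]), 0.8)]
neck_tip [(array([272.5, 230.2]), 0.62), (array([305. , 215.2]), 0.51)]
stand [(array([306.1, 222. ]), 0.59)]
spoke_wheel [(array([303.8, 213.6]), 0.74)]
neck []
drum [(array([305.3, 212.9]), 0.53)]
bottle [(array([248.9, 224.7]), 0.71)]
small_beaker [(array([361. , 229.4]), 0.61)]
stopper [(array([352.7, 259.2]), 0.54)]
0.0187 {'time': 1.0, 'joint_pos': array([-1.22890249e+00,  2.63874433e-01,  1.60396502e+00, -8.52841382e-07,
        1.27369096e+00, -3.68882896e-02]), 'joint_velocities': array([-0.00195156,  0.00047923, -0.00105801,  0.00023183,  0.00032908,
       -0.00136254]), 'effort': array([-8.00103953e-04, -5.02073765e+01, -3.57271600e+01,  7.26922578e-02,
        1.81023229e-02, -2.22988263e-05]), 'tcp_pos': array([ 0.24961845, -0.62716603,  0.23874189]), 'orientation': array([[ 9.29115587e-01,  3.69789434e-01,  2.00970594e-05],
       [ 3.69789434e-01, -9.29115585e-01, -5.89054593e-05],
       [-3.11012529e-06,  6.21616606e-05, -9.99999998e-01]]), 'force': array([-0.69724161,  0.17052429,  0.04778386]), 'moment': array([-0.00389782, -0.00763691, -0.00886316]), 'finger_force': 0.0, 'width': 0.08823908362254156}
```

```bash
python3 - <<'E'
from h import *
a=cv2.imread("pics/side0.png")[100:350,170:450]; b=cv2.imread("pics/top0.png")[120:320,200:420]
cv2.imwrite("pics/m0.png",np.vstack([cv2.resize(a,None,fx=1.4*1.2,fy=1.2*1.0)[:0] if 0 else cv2.resize(a,(392,350))[:0] for _ in [0]]+[np.hstack([cv2.resize(a,(392,350)),cv2.resize(b,(385,350))])]))
o,d=ray("side",(295.7,191))
print(tri("side",(295.7,191),"top",(304.2,217.4)))
print("z160",atz("side",(295.7,191),.16),atz("top",(304.2,217.4),.16))
E
```

```text
Traceback (most recent call last):
ValueError: all the input array dimensions except for the concatenation axis must match exactly, but along dimension 1, the array at index 0 has size 392 and the array at index 1 has size 777
```

```bash
python3 - <<'E'
from h import *
a=cv2.imread("pics/side0.png")[100:350,170:450]; b=cv2.imread("pics/top0.png")[150:300,230:400]
cv2.imwrite("pics/m0.png",np.hstack([cv2.resize(a,(398,355)),cv2.resize(b,(402,355))]))
print(tri("side",(295.7,191),"top",(304.2,217.4)))
print("z160",atz("side",(295.7,191),.16),atz("top",(304.2,217.4),.16))
E
```

```text
(array([0.51633256, 0.04776753, 0.15236543]), np.float64(0.00011664258775762329))
z160 [0.51740551 0.0371421  0.16      ] [0.51604235 0.0474172  0.16      ]
```

View pics/m0.png

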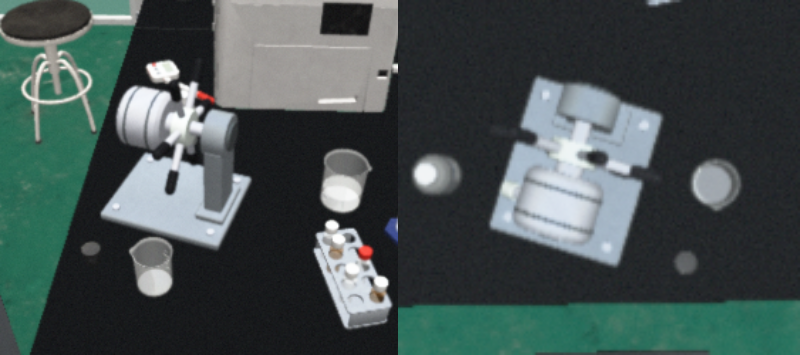

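The top view shows the drum nearest the robot and the column behind it, with stand yaw about -0.29. The bottle is on the left, with the beaker and stopper on the right. The neck shows at about (272, 230), lower left, so I plan to push the right-hand spokes downward. Next I'll check reachability and take a closer look with the wrist camera.

```bash
cat >> h.py <<'E'
def stand_R(yaw): c,s=np.cos(yaw),np.sin(yaw); return np.array([[c,-s,0],[s,c,0],[0,0,1.]])
def tool_R(z,yhint):
    z=z/np.linalg.norm(z); y=yhint-z*(yhint@z); y/=np.linalg.norm(y); return np.c_[np.cross(y,z),y,z]
E
python3 - <<'E'
from h import *
C=np.array([.5165,.047,.16]); S=stand_R(-.29)
p,R,t=P("wrist"); o=readout.get_obs(); print("cam in tool",o["orientation"].T@(-R.T@t-o["tcp_pos"]), (R@o["orientation"]).round(2), p["fx"],p["k1"])
for a in (40,50,60):
  for th in (50,25,0,-20):
    a_,t_=np.radians([a,th]); X=C+S@np.array([0,-np.cos(t_)*.085,np.sin(t_)*.085]); z=S@np.array([0,np.cos(a_),-np.sin(a_)])
    print(a,th,[None if (q:=solve_ik(X,tool_R(z,s*S[:,0]))) is None else q.round(2).tolist() for s in(1,-1)])
for d in([-.5,-.6,.6],[-.8,-.3,.5],[-.4,-.4,.8],[-.7,-.5,.7],[-.2,-.8,.6]):
  d=np.array(d)/np.linalg.norm(d)
  for L in(.15,.22):
    print(d.round(2),L,[(s,k) for k in(0,1) for s in(1,-1) if solve_ik(C+S@d*L,tool_R(-S@d,s*(S[:,0] if k==0 else np.cross(S@d,S[:,0])))) is not None])
for c in("side","top"):
  for n in("bottle","small_beaker","stopper"): print(c,n,atz(c,models.spot_point(c,n)[0]["xy"],0).round(3))
E
```

```text
cam in tool [ 0.08463492 -0.00119936 -0.14551464] [[ 0.    1.    0.  ]
 [-0.95  0.   -0.32]
 [-0.32  0.    0.95]] 295.651719149141 -0.008970020344776439
40 50 [[-0.59, 0.06, 2.11, 0.84, 1.4, -0.64], [-0.59, 0.06, 2.11, 0.84, 1.4, 2.5]]
40 25 [[-0.63, 0.11, 2.12, 0.83, 1.38, -0.71], [-0.63, 0.11, 2.12, 0.83, 1.38, 2.43]]
40 0 [[-0.65, 0.16, 2.14, 0.83, 1.34, -0.77], [-0.65, 0.16, 2.14, 0.83, 1.34, 2.37]]
40 -20 [[-0.64, 0.21, 2.15, 0.85, 1.29, -0.81], [-0.64, 0.21, 2.15, 0.85, 1.29, 2.33]]
50 50 [[-0.51, -0.01, 2.09, 0.71, 1.31, -0.49], None]
50 25 [[-0.55, 0.03, 2.11, 0.7, 1.29, -0.56], None]
50 0 [[-0.57, 0.08, 2.13, 0.71, 1.25, -0.62], [-0.57, 0.08, 2.13, 0.71, 1.25, 2.52]]
50 -20 [[-0.56, 0.12, 2.15, 0.73, 1.19, -0.66], [-0.56, 0.12, 2.15, 0.73, 1.19, 2.48]]
60 50 [[-0.41, -0.06, 2.07, 0.55, 1.25, -0.33], None]
60 25 [[-0.45, -0.02, 2.1, 0.55, 1.22, -0.4], None]
60 0 [[-0.47, 0.02, 2.13, 0.57, 1.16, -0.45], None]
60 -20 [[-0.46, 0.06, 2.15, 0.58, 1.11, -0.48], None]
[-0.51 -0.61  0.61] 0.15 [(1, 0), (-1, 0), (1, 1), (-1, 1)]
[-0.51 -0.61  0.61] 0.22 [(1, 0), (-1, 0), (1, 1), (-1, 1)]
[-0.81 -0.3   0.51] 0.15 []
[-0.81 -0.3   0.51] 0.22 []
[-0.41 -0.41  0.82] 0.15 [(1, 0), (1, 1), (-1, 1)]
[-0.41 -0.41  0.82] 0.22 [(1, 0), (1, 1), (-1, 1)]
[-0.63 -0.45  0.63] 0.15 []
[-0.63 -0.45  0.63] 0.22 []
[-0.2  -0.78  0.59] 0.15 [(1, 0), (-1, 0), (1, 1), (-1, 1)]
[-0.2  -0.78  0.59] 0.22 [(1, 0), (-1, 0), (1, 1), (-1, 1)]
side bottle [ 0.493 -0.132  0.   ]
side small_beaker [ 0.487 -0.12   0.   ]
side stopper [ 0.396 -0.086  0.   ]
top bottle [0.504 0.224 0.   ]
top small_beaker [ 0.484 -0.117  0.   ]
top stopper [ 0.395 -0.09   0.   ]
```

```bash
python3 - <<'E'
from h import *
C=np.array([.5165,.047,.16]); S=stand_R(-.29)
d=S@np.array([-.51,-.61,.61]); d/=np.linalg.norm(d)
manip.command_gripper(0.0)
try: manip.move_ptp(C+.24*d,tool_R(-d,S[:,0]))
except manip.PlanningError as e: print(e)
print(readout.get_obs()["tcp_pos"],readout.get_obs()["time"])
im=snap("wrist","w1.png"); p=eyes.camera_params("wrist")
for n in("wheel_centre","neck_tip","spoke_wheel","neck","drum","stand"):
    r=models.spot_point("wrist",n); print(n,[(np.round(x["xy"],1),round(x["conf"],2)) for x in r[:2]])
ims={}
for c in("wrist","side","top"):
  eyes.camera(c)
  for n in("spoke_wheel","neck","drum"):
    r=models.outline_of(c,n)
    if r: ims[c+n]=r[0]["pixels"]; print(c,n,r[0]["conf"],r[0]["pixels"].sum())
np.savez("m1.npz",rv=p["rvec"],tv=p["tvec"],**ims)
E
```

```text
[ 0.35793354 -0.058739    0.30652057] 4.6583
wheel_centre [(array([325. , 164.9]), 0.66)]
neck_tip [(array([320.4, 161.6]), 0.51)]
spoke_wheel [(array([322.2, 162.3]), 0.83)]
neck []
drum [(array([323.8, 160.7]), 0.86)]
stand [(array([281. , 214.5]), 0.75)]
wrist spoke_wheel 0.57 3377
wrist drum 0.77 4896
side neck 0.53 39
side drum 0.9 1475
top spoke_wheel 0.59 542
top drum 0.87 998
```

View pics/w1.png

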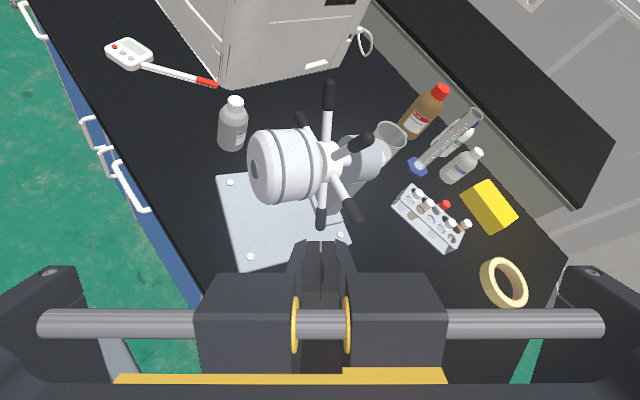

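The wrist view shows the wheel hub at about (328,163). Spoke tips are near (330,84), (370,136), (360,218), (320,226) and (300,115); the neck is hidden behind the drum. I'll fit centre, yaw and phase from these.

```bash
cat >> h.py <<'E'
from scipy.optimize import least_squares
def sp(C,yaw,ang,r,x=0):  # ang clockwise from up, seen from robot
    return C+stand_R(yaw)@np.array([x,-r*np.sin(ang),r*np.cos(ang)])
E
python3 - <<'E'
from h import *
T=np.array([(330,86),(368,138),(359,215),(320,222),(300,118)],float)
top_c=np.array([304.2,217.4])
def res(v,full=False):
    C=v[:3]; pr=np.array([proj("wrist",sp(C,v[3],v[4]+np.pi/3*k,.098)) for k in range(6)])
    D=np.linalg.norm(T[:,None]-pr[None],axis=2); j=D.argmin(1)
    if full: return j,(T-pr[j]).round(1),pr.round(0)
    return np.r_[(T-pr[j]).ravel(),(proj("top",C)-top_c)*.7,(proj("wrist",C)-(327,164))*.3,(C[2]-.16)/.001]
best=min((least_squares(res,[.5165,.047,.16,y,p],loss="soft_l1") for p in np.arange(0,1.05,.15) for y in(-.2,-.3)),key=lambda r:r.cost)
print(best.cost,best.x.round(4),np.degrees(best.x[4])%60); print(*res(best.x,True)); print(res(best.x).round(1))
C,yaw,p=best.x[:3],best.x[3],best.x[4]
for k in range(6):
    a=p+np.pi/6+k*np.pi/3; print("neck cand",(a%(2*np.pi)).round(3),*[proj(c,sp(C,yaw,a,.088,-.06)).round(0) for c in("top","side","wrist")])
np.save("fit.npy",best.x)
im=cv2.imread("pics/w1.png")
for q in res(best.x,True)[2]: cv2.circle(im,tuple(int(x) for x in q),3,(0,0,255),1)
m=np.load("m1.npz"); print("side neck mask",np.argwhere(m["sideneck"]).mean(0)[::-1])
s=cv2.imread("pics/top0.png")
cv2.imwrite("pics/m1.png",np.hstack([cv2.resize(im[60:250,210:430],(440,380)),cv2.resize(s[170:270,260:350],(342,380),interpolation=cv2.INTER_CUBIC)]))
E
```

```text
Traceback (most recent call last):
  File "h.py", line 10, in proj
    p,R,t=P(n); c=R@np.asarray(X,float)+t; s=c[:2]/c[2]; s=s*(1+p["k1"]*(s@s)); return np.array([p["fx"]*s[0]+p["cx"],p["fy"]*s[1]+p["cy"]])
          ~^^^
  File "h.py", line 4, in P
    p=eyes.camera_params(n); R=cv2.Rodrigues(np.array(p["rvec"],float))[0]; return p,R,np.array(p["tvec"],float)
ValueError: time passes only in moves, steps and waits
```

```bash
sed -i 's/^def P(n):/import functools\n@functools.lru_cache(None)  # P.cache_clear() after a move\ndef P(n):/' h.py
cat > fit.py <<'E'
from h import *
def fit(T,top_c,hub,x0,name,phis,yaws=(-.2,-.3),tw=1):
    T=np.array(T,float)
    def res(v,full=False):
        C=v[:3]; pr=np.array([proj("wrist",sp(C,v[3],v[4]+np.pi/3*k,.098)) for k in range(6)])
        D=np.linalg.norm(T[:,None]-pr[None],axis=2); j=D.argmin(1)
        if full: return j,(T-pr[j]).round(1),pr
        return np.r_[(T-pr[j]).ravel(),(proj("top",C)-top_c)*.7,(proj("wrist",C)-hub)*.3,(C[2]-.16)/.001]
    b=min((least_squares(res,[*x0,y,p],loss="soft_l1") for p in phis for y in yaws),key=lambda r:r.cost)
    print(round(b.cost,2),b.x.round(4),"phase deg",np.degrees(b.x[4])%60); print(*res(b.x,True)[:2]); print(res(b.x).round(1)[-5:])
    np.save(name,b.x); return b.x,res(b.x,True)[2]
E
python3 - <<'E'
from fit import *
x,pr=fit([(330,86),(368,138),(359,215),(320,222),(300,118)],(304.2,217.4),(327,164),[.5165,.047,.16],"fit.npy",np.arange(0,1.05,.15))
C,yaw,p=x[:3],x[3],x[4]
for k in range(6):
    a=p+np.pi/6+k*np.pi/3; print("neck cand",(a%(2*np.pi)).round(3),*[proj(c,sp(C,yaw,a,.088,-.06)).round(0) for c in("top","side","wrist")])
m=np.load("m1.npz"); print("side neck mask",np.argwhere(m["sideneck"]).mean(0)[::-1])
im=cv2.imread("pics/w1.png")
for q in pr: cv2.circle(im,tuple(int(round(x)) for x in q),3,(0,0,255),1)
s=cv2.imread("pics/top0.png")
cv2.imwrite("pics/m1.png",np.hstack([cv2.resize(im[60:250,210:430],(440,380)),cv2.resize(s[170:270,260:350],(342,380),interpolation=cv2.INTER_CUBIC)]))
E
```

```text
13.96 [ 0.526   0.048   0.1593 -0.3267  1.3787] phase deg 18.995440147399748
[4 5 0 1 3] [[-0.3  1.2]
 [-0.2  0.6]
 [ 0.5 -6.1]
 [-1.  -5.6]
 [ 0.5  0.8]]
[-0.2 -2.6 -0.5 -0.4 -0.7]
neck cand 1.902 [327. 245.] [258. 215.] [297. 236.]
neck cand 2.95 [305. 237.] [274. 218.] [272. 209.]
neck cand 3.997 [276. 228.] [288. 188.] [261. 151.]
neck cand 5.044 [266. 225.] [290. 153.] [271.  99.]
neck cand 6.091 [288. 233.] [276. 144.] [301. 106.]
neck cand 0.855 [321. 243.] [258. 176.] [317. 189.]
side neck mask [301.02564103 174.76923077]
```

View pics/m1.png

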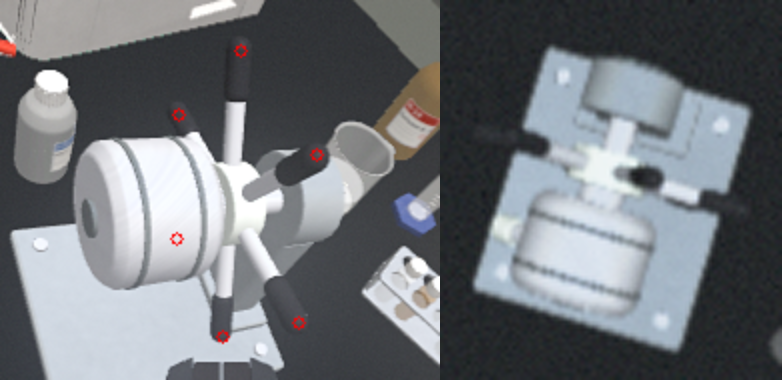

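The fit agrees with the picture: spokes stand at 19°, 79°, 139°… clockwise, and the neck at about 229°. It therefore needs about 131° more clockwise. First push: take the 19° spoke to about 85°.

```bash
cat > push.py <<'E'
from h import *
C=None
def load(f="fit.npy"):
    x=np.load(f); return x[:3],x[3]
def tilt(phi): return np.interp(phi,[15,90],[82,50])
def pose(C,yaw,phi,gap=0,r=.082,a=None):
    a=np.radians(tilt(phi) if a is None else a); f=np.radians(phi); S=stand_R(yaw)
    u=np.array([0,-np.sin(f),np.cos(f)]); t=np.array([0,-np.cos(f),-np.sin(f)])
    X=r*u-t*(.008+.009*abs(np.sin(a+f))+gap)
    return C+S@X, tool_R(S@np.array([0,np.cos(a),-np.sin(a)]),S[:,0])
def lin(X,R,feed=.1,fl=15):
    s=manip.move_linear(X,feed=feed,attitude=R,force_limit=fl)
    if s: print("FORCE STOP",readout.get_obs()["force"],readout.get_obs()["tcp_pos"]); raise SystemExit
def push(C,yaw,p0,p1,feed=.06):
    for p in np.linspace(p0,p1,max(2,int(abs(p1-p0)/9)+2)): lin(*pose(C,yaw,p),feed=feed)
    o=readout.get_obs(); print("end",p1,o["time"],o["force"].round(1))
E
python3 - <<'E'
from push import *
C,yaw=load()
print([solve_ik(*pose(C,yaw,p)) is not None for p in range(5,95,10)])
X0,R0=pose(C,yaw,8); up=X0+[0,0,.09]
assert solve_ik(up,R0) is not None
manip.move_linear(readout.get_obs()["tcp_pos"]+[0,0,.06],feed=.2)
manip.move_ptp(up,R0); lin(X0,R0)
print(readout.get_obs()["time"]); P.cache_clear(); im=snap("wrist","w2.png")
push(C,yaw,8,45)
im2=eyes.camera("wrist"); cv2.imwrite("pics/w3.png",np.hstack([im[:,120:520],im2[:,120:520]])[...,::-1])
E
```

```text
[True, True, True, True, True, True, True, True, True]
8.3
end 45 10.2667 [-0.3  0.3 -0.3]
```

View pics/w3.png

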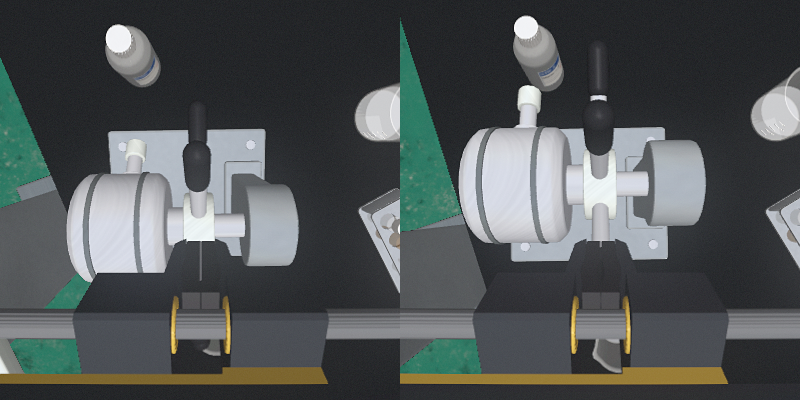

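The pictures show the fingers centred on the wheel plane. The neck, at the left of the drum, has come round further between the two frames. I'll finish this push and move to the next spoke.

```bash
python3 - <<'E'
from push import *
C,yaw=load()
push(C,yaw,45,90)
o=readout.get_obs(); R=o["orientation"]; X=o["tcp_pos"]
lin(X-R[:,2]*.10,R,feed=.2)
X0,R0=pose(C,yaw,8); up=X0+[0,0,.09]
lin(up,R0,feed=.2,fl=None)
P.cache_clear(); im=snap("wrist","w4.png"); print(readout.get_obs()["time"])
for n in("wheel_centre","neck_tip","neck"):
    r=models.spot_point("wrist",n); print(n,[(np.round(x["xy"],1),round(x["conf"],2)) for x in r[:2]])
for a in range(270,340,10): print(a,proj("wrist",sp(C,yaw,np.radians(a),.088,-.06)).round(0))
cv2.imwrite("pics/w4c.png",im[:,100:560,::-1])
E
```

```text
end 90 12.6083 [0.9 0.7 1.3]
14.325
wheel_centre [(array([320.4, 205.6]), 0.96)]
neck_tip [(array([256.4, 135.7]), 0.79)]
neck []
270 [265. 123.]
280 [262. 124.]
290 [259. 127.]
300 [256. 133.]
310 [254. 143.]
320 [252. 156.]
330 [250. 171.]
```

View pics/w4c.png

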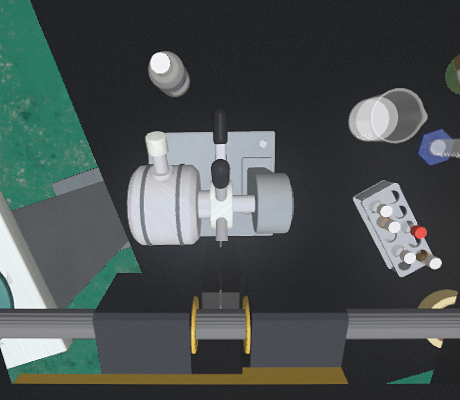

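The neck tip sits at (256,136), about 302°, with the spoke to push at about 32°. Second push goes to 84°, then I check.

```bash
python3 - <<'E'
from push import *
C,yaw=load()
X0,R0=pose(C,yaw,16); lin(X0+[0,0,.04],R0); lin(X0,R0)
push(C,yaw,16,84)
o=readout.get_obs(); R=o["orientation"]; lin(o["tcp_pos"]-R[:,2]*.10,R,feed=.2)
X0,R0=pose(C,yaw,8); lin(X0+[0,0,.1],R0,feed=.2,fl=None)
manip.hold(.2); P.cache_clear(); im=snap("wrist","w5.png"); print(readout.get_obs()["time"])
for c in("wrist","top","side"):
  if c!="wrist": eyes.camera(c)
  for n in("wheel_centre","neck_tip"):
    r=models.spot_point(c,n); print(c,n,[(np.round(x["xy"],1),round(x["conf"],2)) for x in r[:2]])
  for a in range(340,375,5): print(a,proj(c,sp(C,yaw,np.radians(a),.088,-.06)).round(1),"spoke-30",proj(c,sp(C,yaw,np.radians(a-30),.097)).round(1),"spoke+30",proj(c,sp(C,yaw,np.radians(a+30),.097)).round(1))
  print("C",proj(c,C))
cv2.imwrite("pics/w5c.png",cv2.resize(im[80:280,180:440,::-1],(780,600)))
E
```

```text
end 84 18.8333 [ 0.1 -0.4 -0.2]
20.7167
wrist wheel_centre [(array([320.4, 203.1]), 0.6)]
wrist neck_tip [(array([249.4, 214.9]), 0.56)]
340 [251.4 186.6] spoke-30 [319.8 135.5] spoke+30 [319.9 242.6]
345 [251.1 195.3] spoke-30 [319.8 141.9] spoke+30 [319.9 251. ]
350 [251.1 204.1] spoke-30 [319.8 149.1] spoke+30 [319.9 258.6]
355 [251.2 212.9] spoke-30 [319.8 157. ] spoke+30 [319.9 265.3]
360 [251.5 221.5] spoke-30 [319.8 165.6] spoke+30 [319.9 271.3]
365 [252.  229.8] spoke-30 [319.8 174.8] spoke+30 [320.  276.3]
370 [252.6 237.7] spoke-30 [319.8 184.5] spoke+30 [320.  280.4]
C [319.98112792 201.57604179]
top wheel_centre []
top neck_tip [(array([288.9, 234.8]), 0.45), (array([306.5, 223.4]), 0.32)]
340 [283.  231.4] spoke-30 [274.6 203.3] spoke+30 [308.7 213.7]
345 [285.8 232.3] spoke-30 [276.5 203.8] spoke+30 [311.9 214.7]
350 [288.6 233.3] spoke-30 [278.6 204.4] spoke+30 [315.1 215.8]
355 [291.6 234.2] spoke-30 [280.9 205. ] spoke+30 [318.2 216.8]
360 [294.6 235.2] spoke-30 [283.5 205.8] spoke+30 [321.2 217.9]
365 [297.6 236.2] spoke-30 [286.3 206.6] spoke+30 [323.9 218.8]
370 [300.6 237.1] spoke-30 [289.2 207.5] spoke+30 [326.5 219.7]
C [303.93863377 213.65498287]
side wheel_centre [(array([296.4, 190.5]), 0.75)]
side neck_tip [(array([271.2, 150. ]), 0.77)]
340 [278.7 142.7] spoke-30 [313.  146.5] spoke+30 [295.7 153.2]
345 [277.1 143.3] spoke-30 [312.  145.2] spoke+30 [294.  156.1]
350 [275.5 144.2] spoke-30 [310.9 144.2] spoke+30 [292.4 159.2]
355 [273.9 145.5] spoke-30 [309.7 143.5] spoke+30 [290.8 162.6]
360 [272.2 147.1] spoke-30 [308.4 143.2] spoke+30 [289.3 166.3]
365 [270.5 149. ] spoke-30 [307.  143.2] spoke+30 [287.8 170.1]
370 [268.9 151.2] spoke-30 [305.5 143.5] spoke+30 [286.5 174.2]
C [300.18856797 188.40522808]
```

View pics/w5c.png

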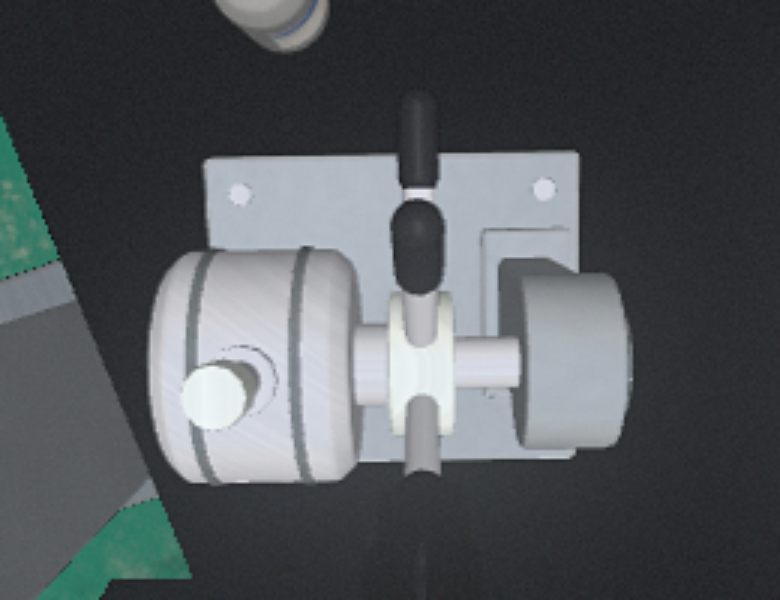

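The neck tip is at (251,213) and the upper-left spoke tip at row 157, both giving about 355°. I need about 4.5° more, so I'll nudge the same spoke to a command of 88.5°.

```bash
python3 - <<'E'
from push import *
C,yaw=load()
X,R=pose(C,yaw,80,gap=.006); out=X-R[:,2]*.10
lin(out,R,feed=.2,fl=None); lin(X,R)
push(C,yaw,82,88.5,feed=.03)
o=readout.get_obs(); R=o["orientation"]; lin(o["tcp_pos"]-R[:,2]*.10,R,feed=.15)
X0,R0=pose(C,yaw,8); lin(X0+[0,0,.1],R0,feed=.2,fl=None)
manip.hold(.3); P.cache_clear(); im=snap("wrist","w6.png"); print(readout.get_obs()["time"])
for c in("wrist",):
  for n in("wheel_centre","neck_tip"):
    r=models.spot_point(c,n); print(c,n,[(np.round(x["xy"],1),round(x["conf"],2)) for x in r[:2]])
  for a in range(350,371,5): print(a,proj(c,sp(C,yaw,np.radians(a),.088,-.06)).round(1),"spoke-30",proj(c,sp(C,yaw,np.radians(a-30),.097)).round(1))
cv2.imwrite("pics/w6c.png",cv2.resize(im[80:280,180:440,::-1],(780,600)))
E
```

```text
end 88.5 24.125 [ 0.1 -0.2 -1.1]
26.3167
wrist wheel_centre [(array([319.3, 200.8]), 0.84)]
wrist neck_tip [(array([253. , 220.2]), 0.95)]
350 [251.1 204.5] spoke-30 [319.8 149.5]
355 [251.2 213.2] spoke-30 [319.8 157.4]
360 [251.5 221.8] spoke-30 [319.8 166.1]
365 [252.  230.1] spoke-30 [319.8 175.3]
370 [252.6 238. ] spoke-30 [319.8 184.9]
```

View pics/w6c.png

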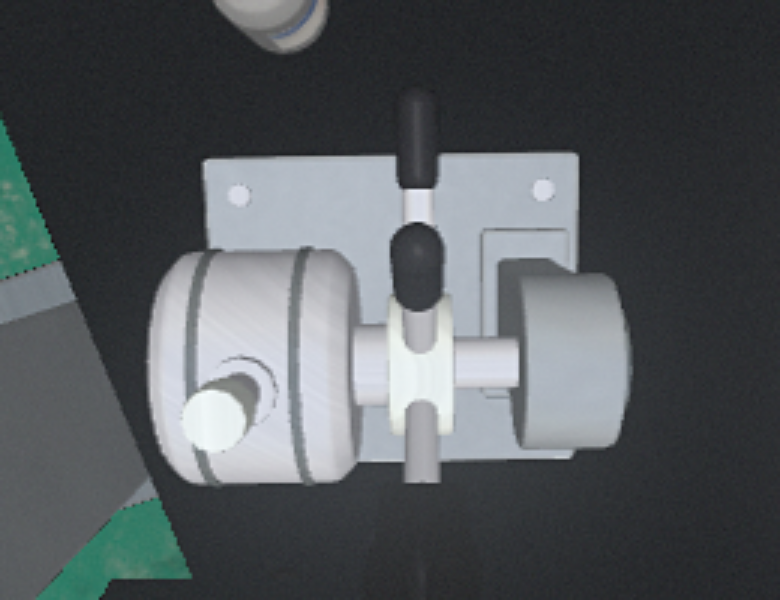

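The neck tip is at (251,220) and the spoke tip at row 165.7, which puts the neck at 359–360°. The arm is clear of everything, so I'm handing in.

```bash
python3 -c "
from rig import order; print(order.close_job())"
```

```text
the job is handed in; nothing more can be done
None
```

The job is handed in: two spoke pushes and a small final nudge left the neck pointing straight up to within about 1° by the last wrist picture, with the arm clear of the mixer; the hand-in returned no verdict.

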